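# Centre the yolks on the bench scale and zero it touch-free

## Task

The yolks are weighed and the next ingredient goes into the same bowl, so zero the bench scale: first gently nudge the small glass bowl of yolks across with the fingertips, without lifting it, until it stands centred in the ring engraved on the weighing platform. Then zero the scale with its touch-free sensor: point closed fingertips straight down at the green-ringed window on the console, hold them still a finger's breadth above it for two seconds without touching the console, and draw the hand well away. Do not bring the fingertips near the red-ringed standby window, do not lean on the platform, and leave everything else alone.

Things in the scene. Friction and masses are not known exactly. Their poses are not given: they have to be found in the camera images.
- scale: Low bench scale, fixed on the worktop, white over a grey base, 262 deep x 206 wide mm: square steel weighing platform, sloping console along the side facing the robot. Origin on the worktop under the platform's middle; z up, -x towards the console, y to the left. Turned up to 20 degrees. A fixed saucepan lies on its side behind it to the right, 243 mm high: pass over or in front of it.
- platform_centre (a point): Middle of the top face of the weighing platform (188 x 194 mm, its top 44 mm above the worktop, steel). A thin dark ring of 148 mm diameter is engraved about this point. The bowl always starts off to the left (scale's +y) of it by 30 to 45 mm, and up to 25 mm forward or back.
- platform (a joint): How far the platform has sunk, in m: 0 at rest under the bowl. It rides on a preloaded overload spring: it gives way by up to 4 mm only when more than about 3 to 5 N are put on it besides the bowl (leaning on it).
- console: The scale's sloping front console, 64 x 198 mm: a blank grey display in the middle and an infrared window at each end, 132 mm apart. Its surface is about 35 mm (front edge) to 42 mm (at the platform) above the worktop. Origin in the middle of its surface; it must not be touched.
- zero_sensor (a point): Middle of the zeroing window: dark round glass in a green ring of 31 mm diameter, on the right-hand (scale's -y) end of the console, about 41 mm above the worktop. It answers when the closed fingertips, pointing down, are held over it within 20 mm sideways and at most 40 mm above it, for a second and a half.
- standby_sensor (a point): Middle of the standby window: the same, in a red ring, on the left-hand end of the console. It trips if fingertips come closer than 25 mm sideways while less than 55 mm above it.
- yolk_bowl: Small round clear glass bowl of yolks, 0.21 kg give or take a third, rim 116 mm in diameter (its widest, at the top), foot 76 mm, 44 mm high; stands loose on the weighing platform. Origin at the centre of its underside, z up. It slides when pushed at the rim with 1 to 3 N.
- drum_cornflour: Yellow card drum with a white lid, 75 mm diameter, 96 mm high, loose bystander on the worktop. Origin at the centre of its underside.
- cinnamon_jar: Spice jar of brown powder with a black cap, 53 mm diameter, 118 mm high, loose bystander. Origin at the centre of its underside.
- butter: Wrapped stick of butter, 33 x 120 x 32 mm, loose bystander. Origin at the centre of its underside.
- measuring_cup: Steel measuring cup with a long handle, 75 x 149 x 46 mm, loose bystander at the back. Origin below the middle of its length, on the worktop.
Not all that is in view belongs to the job. What is shaped like the yolk_bowl but orange or turquoise is not meant.

How it is judged:
On the way, in this order (a step that is already met when the one before it is completed fails the run):
1. the bowl stands centred in the platform's ring, at rest and let go (horizontal distance between yolk_bowl and platform_centre below 0.018 m and linear speed of yolk_bowl below 0.01 m/s and contact force between the arm and yolk_bowl below 0.1 N), for 0.3 s.
2. the fingertips are held just above the green-ringed window for a second and a half, the bowl still centred (horizontal distance between the grasp point and zero_sensor below 0.025 m and z of the grasp point in the frame of zero_sensor between 0.012 and 0.065 m and horizontal distance between yolk_bowl and platform_centre below 0.018 m), for 1.5 s.
At the end, for the whole second after the job is handed in: The bowl stands upright and at rest on the platform, its centre within 18 mm of the platform's, the platform is not pressed down, and the fingertips have been drawn at least about 10 cm away from both sensor windows (horizontal distance between yolk_bowl and platform_centre below 0.018 m and z of yolk_bowl in the frame of platform_centre between -0.004 and 0.004 m and angle between yolk_bowl's own z axis and vertical below 0.05 rad and linear speed of yolk_bowl below 0.01 m/s and value of joint platform below 0.001 m and distance between the grasp point and zero_sensor above 0.1 m and distance between the grasp point and standby_sensor above 0.1 m); the robot touches nothing.
It fails at once if the bowl is lifted off the platform, tipped or pushed hard (over 15 N) (z of yolk_bowl in the frame of platform_centre above 0.008 m or angle between yolk_bowl's own z axis and vertical above 0.2 rad or contact force between the arm and yolk_bowl above 15 N).
It fails at once if the console is touched (contact force between the arm and console above 0.5 N).
It fails at once if the fingertips come near the red-ringed standby window (horizontal distance between the grasp point and standby_sensor below 0.025 m and z of the grasp point in the frame of standby_sensor below 0.075 m).
It fails at once if the platform is leaned on (value of joint platform above 0.0015 m).
It fails at once if a bystander is moved (over 15 mm) (distance of any of drum_cornflour, cinnamon_jar, butter, measuring_cup from where it was at the start of the episode above 0.015 m).
It also fails if it takes over 51 s, if anything falls off the work surface, if the arm or the gripper's body presses on something with over 40 N, if the wrist force passes 120 N, or if a joint passes its speed limit or range.

## Robot

A 6-joint arm with a two-finger parallel gripper is mounted at the origin on a cart in front of the work surface, level with it; the furniture and walls round the work are solid. World frame = base frame: x ahead of the robot, y to its left, z up, the work surface at z = 0. Lengths are in m, angles in rad, forces in N, time in s.
With the tool pointing down it reaches from about 0.325 to 0.775 m from the base axis. Payload 5.5 kg.
Tool frame: the origin (TCP) lies at the very end of the fingers, on their centre line; the grasp point (between the pads) lies 19 mm behind it (bot.pinch_z is the distance from the TCP to the grasp point, in m); x points along the fingers, y is the direction in which the jaws open and shut, and the axes are right-handed (so a half turn about x gives the same grasp; the last joint's range is limited). The gripper opens to 88 mm and grips with 3 to 60 N. Pads are 20 mm wide; open, the fingers measure 115 mm over their backs; the gripper's body (75 mm by 178 mm) begins 61 mm behind the grasp point.
Start: joints at [-1.25, 0.091, 1.231, -0, 1.82, -0.057], TCP at [0.221, -0.558, 0.223] pointing down, gripper open.
Joint ranges: [-2.87, 2.87], [-0.86, 2.18], [0.17, 2.46], [-1.51, 4.65], [0.06, 2.69], [-2.65, 2.65]. Speed limits (rad/s): [2.57, 2.57, 3.01, 3.14, 3.14, 3.14].

## Interface

Orientations are given as [roll, pitch, yaw] about the fixed x, y, z axes, in that order (R = Rz(yaw) Ry(pitch) Rx(roll)).
In Python, from plant import bot gives the robot as it stands.
- The arm moves only by the shell command python3 -m pendant 'ROWS' [FORCE]. ROWS is a JSON object of lists of equal length, an entry for each row: "delta_rot": the turn, a rotation vector about the world's x, y, z in rad, a list of three; "offset": the shift along the world's x, y, z in m, a list of three; "claw": the closure, from -1 (fully open) to 1 (shut), so that 0 is half open. In form: {"delta_rot": [[wx, wy, wz], ...], "offset": [[dx, dy, dz], ...], "claw": [claw, ...]}. A call has 1 to 5 rows; each row shifts and turns the commanded pose from where the row before left it; what a row does not reach is not made up. A row lasts 1/8 s, in which the tool goes at most 62.5 mm and 10.7 degrees, less where a joint would pass 70% of its speed; a pose out of reach is approached as far as the arm can. A call with a gripper value outside its range is refused whole. The fingers move at their own pace and stop on an object; FORCE is the grip in N (left out, the last holds). Time passes only in rows, so rows that do not move let the fingers close. It gives the time, the measured TCP pose, the force and the opening at its end, in the units of the state.
- bot.state(): the state, without advancing time (a new reading comes with each control period).
- bot.snapshot(name): name is "side" or "top" or "wrist"; returns the picture (480x640x3 uint8, red, green, blue); there is no depth.
- bot.get_calibration(name): a dict with "K" (3x3 intrinsics, pixels), "R" (3x3) and "t" (3): a world point X has camera coordinates R X + t. Camera axes: x right, y down, z forward; pixel columns grow to the right and rows downward; lengths in m; the calibration is good to about 2 mm. A picture is of the moment at which its call begins: read the wrist's pose just before it. get_calibration takes no time and is no camera call; for the wrist camera it gives the pose at the moment of the call.
- bot.job_done(): hands the job in, once; it reports no verdict.
The state is a dict: "clock": time; "joints": joint angles; "qvel": joint speeds; "joint_torque": joint torques, N m; "position": TCP position; "tool_rot": TCP orientation; "wrist_force": force on the tool from outside, world axes, zero at the start; "moment": the same for the moment, N m; "grip_width": finger opening in m.
Only numpy, scipy, OpenCV 4.12 (cv2) and the standard library are available. Lean on these libraries where they do the work, as an engineer would, in place of code of your own. Each camera call takes 0.05 s, during which the arm holds its last target.

## Working session

There is one attempt and no reset: what is moved stays moved. The work goes in short steps, Python scripts to look and compute and a shell command to move; the robot and the scene stay as the last step left them, time stands still between calls to the robot, and variables do not carry over. Pictures are saved under pics/ and viewed, and the job is handed in when it is done.

```bash
ls; mkdir -p pics
python3 - <<'E'
from plant import bot
import cv2
print(bot.state())
for n in ("side","top","wrist"):
    c=bot.get_calibration(n); print(n,c)
    cv2.imwrite(f"pics/{n}0.png",cv2.cvtColor(bot.snapshot(n),cv2.COLOR_RGB2BGR))
E
```

```text
pics
{'clock': 0.0, 'joints': array([-1.24967173e+00,  9.18623052e-02,  1.23183274e+00, -1.20382104e-05,
        1.81979239e+00, -5.67020921e-02]), 'qvel': array([ 3.36788111e-04,  7.72083813e-04, -1.06077399e-04, -8.79576276e-05,
       -3.53724698e-05, -7.25968261e-04]), 'joint_torque': array([ 2.21863607e-03, -4.46453691e+01, -4.06441069e+01,  7.00620934e-02,
        2.95317359e-02, -1.14943955e-04]), 'position': array([ 0.22124541, -0.5574169 ,  0.22153482]), 'tool_rot': array([-1.62133812,  1.56890151,  1.89807827]), 'wrist_force': array([0.11097689, 0.0057736 , 0.22273381]), 'moment': array([-0.05204138, -0.0165516 ,  0.01113299]), 'grip_width': 0.08795928924837129}
side {'K': array([[501.73286129,   0.        , 318.64812568],
       [  0.        , 501.73286129, 235.75323387],
       [  0.        ,   0.        ,   1.        ]]), 'R': array([[-0.93736082, -0.34809235,  0.01365317],
       [-0.30415158,  0.79866841, -0.51925002],
       [ 0.1698426 , -0.49087726, -0.85451332]]), 't': array([0.57231424, 0.12793201, 1.12245688])}
top {'K': array([[433.07311592,   0.        , 323.34712399],
       [  0.        , 433.07311592, 237.65211213],
       [  0.        ,   0.        ,   1.        ]]), 'R': array([[-0.01675632, -0.99984645,  0.00512941],
       [-0.99567592,  0.01621718, -0.09146835],
       [ 0.09137112, -0.00663991, -0.99579477]]), 't': array([0.10019528, 0.59755408, 1.06683324])}
wrist {'K': array([[423.38380465,   0.        , 322.10640122],
       [  0.        , 423.38380465, 236.35482784],
       [  0.        ,   0.        ,   1.        ]]), 'R': array([[ 0.36958762, -0.92919393, -0.00190473],
       [-0.89290364, -0.35571893,  0.27602016],
       [-0.25715381, -0.1003129 , -0.96114996]]), 't': array([-0.60010998, -0.03550223,  0.39012561])}
```

View pics/side0.png

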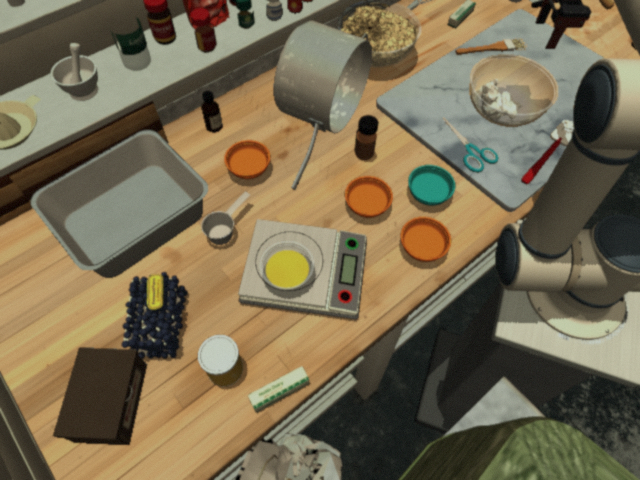

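View pics/top0.png

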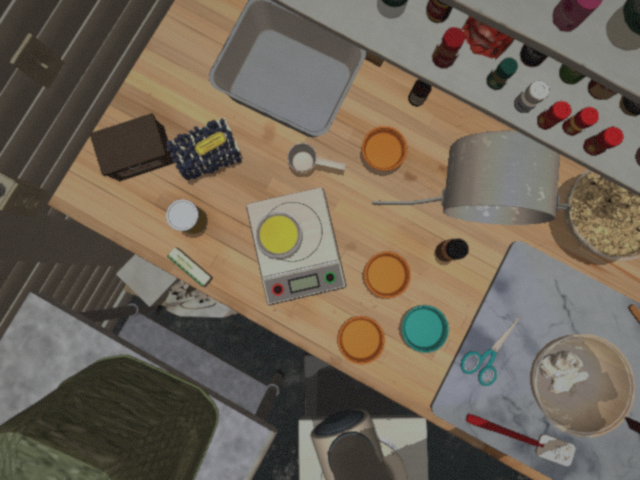

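View pics/wrist0.png

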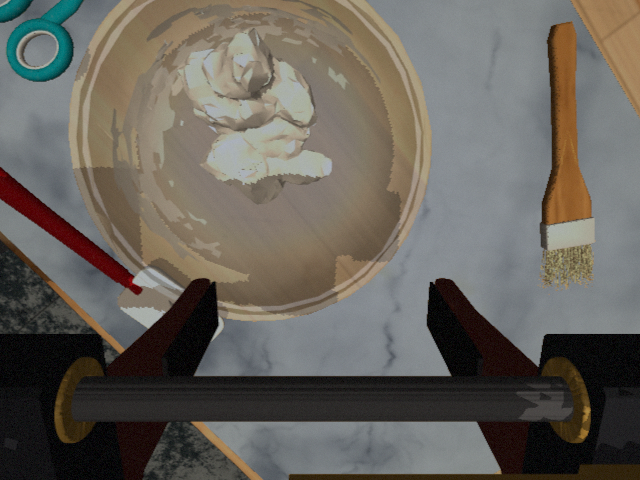

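The top view shows the scale at about (295,240), with the yellow yolks at (279,236), the green window at (330,277) and the red one at (277,289). The saucepan is at the upper right, around (500,175). Next I'll measure these points.

```bash
cat > h.py <<'E'
import numpy as np, cv2
from plant import bot
def ray(c,uv):
    R,t,K=c["R"],c["t"],c["K"]
    d=R.T@np.linalg.inv(K)@np.array([uv[0],uv[1],1.]); return -R.T@t,d
def plane(c,uv,z):
    o,d=ray(c,uv); return o+d*(z-o[2])/d[2]
def tri(c1,u1,c2,u2):
    o1,d1=ray(c1,u1);o2,d2=ray(c2,u2)
    s=np.linalg.lstsq(np.c_[d1,-d2],o2-o1,rcond=None)[0]
    a=o1+s[0]*d1;b=o2+s[1]*d2
    return (a+b)/2,np.linalg.norm(a-b)
def proj(c,X):
    p=c["K"]@(c["R"]@np.asarray(X,float)+c["t"]); return p[:2]/p[2]
def blob(hsv,lo,hi,box):
    m=cv2.inRange(hsv,lo,hi); k=np.zeros_like(m); x0,y0,x1,y1=box; k[y0:y1,x0:x1]=m[y0:y1,x0:x1]
    cs,_=cv2.findContours(k,cv2.RETR_EXTERNAL,cv2.CHAIN_APPROX_NONE)
    return sorted(cs,key=cv2.contourArea,reverse=True)
E
python3 - <<'E'
from h import *
I={n:cv2.imread(f"pics/{n}0.png") for n in("side","top")}
box={"side":(235,215,372,322),"top":(240,180,352,310)}
uv={}
for n in I:
    hsv=cv2.cvtColor(I[n],cv2.COLOR_BGR2HSV)
    for k,lo,hi in (("g",(45,120,50),(85,255,255)),("r",(172,140,80),(180,255,255)),("y",(24,150,120),(34,255,255))):
        cs=blob(hsv,lo,hi,box[n])
        for c in cs[:2]:
            pts=cv2.convexHull(c); 
            if len(pts)>4: print(n,k,cv2.contourArea(c),cv2.fitEllipse(pts))
        uv[n,k]=cv2.fitEllipse(cv2.convexHull(cs[0]))[0]
    x0,y0,x1,y1=box[n]
    cv2.imwrite(f"pics/{n}0c.png",cv2.resize(I[n][y0:y1,x0:x1],None,fx=5 if n=="side" else 4.5,fy=5 if n=="side" else 4.5,interpolation=cv2.INTER_CUBIC))
C={n:bot.get_calibration(n) for n in I}
for k in "gry": print(k,tri(C["top"],uv["top",k],C["side"],uv["side",k]))
print([plane(C["top"],uv["top",k],.041) for k in "gr"],[plane(C["side"],uv["side",k],.041) for k in "gr"])
E
```

```text
side g 88.5 ((351.357666015625, 243.2515869140625), (10.306519508361816, 12.203770637512207), 112.81150817871094)Traceback (most recent call last):
  File "<stdin>", line 12, in <module>
IndexError: list index out of range
```

Run:
```python
from h import *
I={n:cv2.imread(f"pics/{n}0.png") for n in("side","top")}
box={"side":(235,215,372,322),"top":(240,180,352,310)}
uv={}
for n in I:
    hsv=cv2.cvtColor(I[n],cv2.COLOR_BGR2HSV)
    hsv[...,0]=(hsv[...,0].astype(int)+20)%180
    for k,lo,hi in (("g",(65,100,50),(110,255,255)),("r",(10,120,80),(28,255,255)),("y",(42,130,100),(54,255,255))):
        cs=blob(hsv,lo,hi,box[n])
        for c in cs[:2]:
            pts=cv2.convexHull(c); 
            if len(pts)>4: print(n,k,cv2.contourArea(c),cv2.fitEllipse(pts))
        uv[n,k]=cv2.fitEllipse(cv2.convexHull(cs[0]))[0]
    x0,y0,x1,y1=box[n]
    cv2.imwrite(f"pics/{n}0c.png",cv2.resize(I[n][y0:y1,x0:x1],None,fx=5 if n=="side" else 4.5,fy=5 if n=="side" else 4.5,interpolation=cv2.INTER_CUBIC))
C={n:bot.get_calibration(n) for n in I}
for k in "gry": print(k,tri(C["top"],uv["top",k],C["side"],uv["side",k]))
print([plane(C["top"],uv["top",k],.041) for k in "gr"],[plane(C["side"],uv["side",k],.041) for k in "gr"])
```

```text
side g 102.5 ((351.19354248046875, 243.279296875), (11.248435020446777, 12.665955543518066), 114.97232818603516)
side r 136.5 ((344.65924072265625, 295.9266357421875), (13.49040412902832, 14.465624809265137), 108.63697052001953)
side y 1200.0 ((286.7396545410156, 268.63336181640625), (36.77920150756836, 43.38333511352539), 82.71809387207031)
top g 81.0 ((329.52239990234375, 277.0003356933594), (10.360677719116211, 11.083475112915039), 89.927490234375)
top r 97.5 ((277.3780822753906, 289.11541748046875), (11.458364486694336, 12.100560188293457), 51.389583587646484)
top y 1019.0 ((278.22900390625, 234.0341033935547), (36.42658233642578, 36.818355560302734), 48.93486404418945)
g (array([0.5017435 , 0.0771018 , 0.03773823]), np.float64(0.003795471969884579))
r (array([0.47377036, 0.20637273, 0.03917178]), np.float64(0.0031084197036491917))
y (array([0.6079967 , 0.20096322, 0.06342895]), np.float64(0.0031321396386501488))
[array([0.49988575, 0.07676709, 0.041     ]), array([0.47229582, 0.20586536, 0.041     ])] [array([0.5032027, 0.0794021, 0.041    ]), array([0.47512078, 0.20752349, 0.041     ])]
```

```bash
sleep 1
```

```text
(no output)
```

View pics/side0c.png

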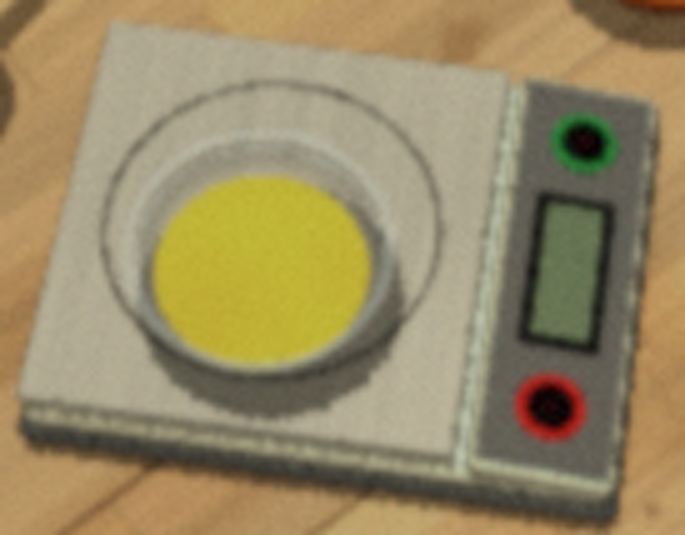

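View pics/top0c.png

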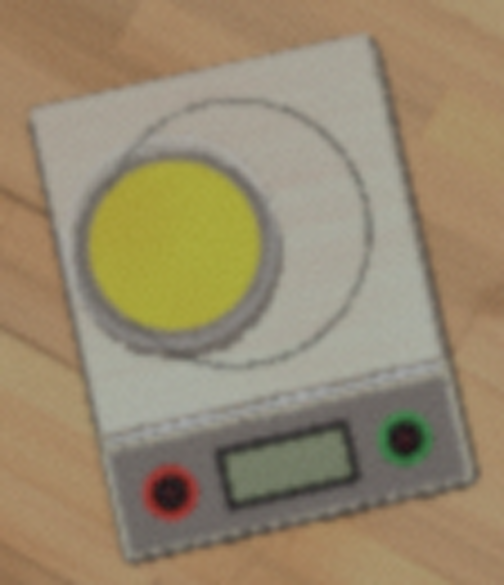

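```bash
cat >> h.py <<'E'
from scipy.optimize import least_squares
def ringfit(img,c,c0,z=.044,r=.074,tol=.008,ex=None,exr=.066):
    """dark thin ring: ray-cast dark-line pixels to plane z, robust circle fit with known r"""
    g=cv2.cvtColor(img,cv2.COLOR_BGR2GRAY).astype(np.float32)
    d=cv2.morphologyEx(g,cv2.MORPH_CLOSE,np.ones((7,7)))-g
    u0=proj(c,[*c0,z]); P=[];W=[]
    for v in range(int(u0[1])-60,int(u0[1])+60):
        for u in range(int(u0[0])-60,int(u0[0])+60):
            X=plane(c,(u,v),z)[:2]
            if abs(np.linalg.norm(X-c0)-r)<tol and d[v,u]>12:
                if ex is not None and np.linalg.norm(X-ex)<exr: continue
                P.append(X);W.append(d[v,u])
    P=np.array(P);W=np.sqrt(np.array(W))
    f=least_squares(lambda p:W*(np.linalg.norm(P-p[:2],axis=1)-p[2])*1e3,[*c0,r],loss="soft_l1",f_scale=5)
    return f.x,len(P)
E
python3 - <<'E'
from h import *
C={n:bot.get_calibration(n) for n in("side","top")}
for n,c0 in(("side",(289.2,260.8)),("top",(292.9,231.7))):
    img=cv2.imread(f"pics/{n}0.png"); p=plane(C[n],c0,.044)[:2]; print(n,p)
    for _ in range(3):
        s,k=ringfit(img,C[n],p,tol=.006,ex=plane(C[n],{"side":(286.7,268.6),"top":(278.2,234)}[n],.063)[:2]); p=s[:2]
    print(s,k)
    g={"side":(351.2,243.3),"top":(329.5,277)}[n];r={"side":(344.66,295.9),"top":(277.4,289.1)}[n]
    G=plane(C[n],g,.041)[:2];Rr=plane(C[n],r,.041)[:2]; y=(Rr-G)/np.linalg.norm(Rr-G); x=np.array([y[1],-y[0]])
    Y=plane(C[n],{"side":(286.7,268.6),"top":(278.2,234)}[n],.063)[:2]
    print("yaw",np.degrees(np.arctan2(-y[0],y[1])),"G-centre in scale",(G-p)@x,(G-p)@y,"bowl",Y,(Y-p)@x,(Y-p)@y)
E
```

```text
side [0.61642699 0.17224246]
[0.61757403 0.17055537 0.074084  ] 328
yaw 12.351538248430508 G-centre in scale -0.1312427724605487 -0.06452647261523357 bowl [0.60976498 0.20098693] -0.001118709344192212 0.03139761141895283
top [0.61369016 0.16595115]
[0.61488221 0.16888962 0.07402476] 269
yaw 12.058404345937918 G-centre in scale -0.13169098579171287 -0.066012309031535 bowl [0.60659305 0.20069953] -0.0014608898256041963 0.032839706470962404
```

Run:
```python
from h import *
from scipy.spatial.transform import Rotation as Ro
s=bot.state(); R=Ro.from_euler("xyz",s["tool_rot"]).as_matrix(); print(R.round(3)); print("jaw heading",np.degrees(np.arctan2(R[1,1],R[0,1])))
c=bot.get_calibration("top")
for n,uv,z in(("drum",(184,215),.096),("butter",(190,267),.032),("cup",(302,160),.046),("cup handle",(345,168),.045),("pan near",(475,222),.1),("pan left",(375,203),.02),("orange",(386,275),.044),("cinn",(458,248),.118)): print(n,plane(c,uv,z).round(3))
y=np.array([-.211,.977]);ctr=np.array([.616,.170])
for d in (.115,.12,.125): print(d,ctr+d*y, ctr+d*y-s["position"][:2])
```

```text
[[-0.     0.369 -0.929]
 [ 0.001 -0.929 -0.369]
 [-1.    -0.001 -0.   ]]
jaw heading -68.35283592189246
drum [0.652 0.421 0.096]
butter [0.531 0.424 0.032]
cup [0.795 0.141 0.046]
cup handle [0.773 0.033 0.045]
pan near [ 0.624 -0.269  0.1  ]
pan left [ 0.687 -0.044  0.02 ]
orange [ 0.502 -0.063  0.044]
cinn [ 0.562 -0.22   0.118]
0.115 [0.591735 0.282355] [0.37046958 0.83983227]
0.12 [0.59068 0.28724] [0.36941458 0.84471727]
0.125 [0.589625 0.292125] [0.36835958 0.84960227]
```

```bash
python3 -m pendant '{"delta_rot":[[0,0,0.1],[0,0,0.1],[0,0,0.1],[0,0,0.1],[0,0,0.1]],"offset":[[0.02,0.05,0.01],[0.0235,0.0535,0.01],[0.0235,0.0535,0.01],[0.0235,0.0535,0],[0.0235,0.0535,0]],"claw":[0,0,0,0,0]}' 10
python3 -m pendant '{"delta_rot":[[0,0,0.1],[0,0,0.1],[0,0,0.1],[0,0,0.1],[0,0,0.1]],"offset":[[0.0235,0.0535,0],[0.0235,0.0535,0],[0.0235,0.0535,0],[0.0235,0.0535,0],[0.0235,0.0535,0]],"claw":[0,0,0,0,0]}'
python3 -m pendant '{"delta_rot":[[0,0,0.1],[0,0,0.1],[0,0,0.1],[0,0,0.1],[0,0,0]],"offset":[[0.0235,0.0535,0],[0.0235,0.0535,0],[0.0235,0.0535,0],[0.0235,0.0535,0],[0,0,0]],"claw":[0,0,0,0,0]}'
```

```text
clock: 0.78
position: [0.3357, -0.2919, 0.2526]
tool_rot: [1.917, 1.57, -0.344]
wrist_force: [0.2, -0.3, -0.0]
grip_width: 0.0449
clock: 1.4
position: [0.4532, -0.0243, 0.2525]
tool_rot: [1.228, 1.571, -0.532]
wrist_force: [0.5, 0.2, -0.2]
grip_width: 0.0439
clock: 2.02
position: [0.547, 0.1912, 0.2499]
tool_rot: [-1.689, 1.567, -3.047]
wrist_force: [-0.3, -0.8, -1.0]
grip_width: 0.044
```

```bash
python3 -m pendant '{"delta_rot":[[0,0,0],[0,0,0],[0,0,0],[0,0,0],[0,0,0]],"offset":[[0.022,0.048,0],[0.022,0.048,-0.02],[0,0,-0.055],[0,0,-0.045],[0,0,0]],"claw":[0,0,0,0,0]}'
python3 - <<'E'
from h import *
from scipy.spatial.transform import Rotation as Ro
s=bot.state(); R=Ro.from_euler("xyz",s["tool_rot"]).as_matrix(); print(s["position"],R.round(3)); print("jaw heading",np.degrees(np.arctan2(R[1,1],R[0,1])),s["joints"].round(2))
for n in ("top","side","wrist"): cv2.imwrite(f"pics/{n}1.png",cv2.cvtColor(bot.snapshot(n),cv2.COLOR_RGB2BGR))
a=cv2.imread("pics/top1.png")[130:330,190:390];b=cv2.imread("pics/side1.png")[180:380,190:390]
cv2.imwrite("pics/m1.png",cv2.resize(np.hstack([a,b]),None,fx=2,fy=2,interpolation=cv2.INTER_CUBIC))
E
```

```text
clock: 2.65
position: [0.5885, 0.282, 0.1274]
tool_rot: [-1.35, 1.561, -2.715]
wrist_force: [-1.1, -0.6, 0.7]
grip_width: 0.0436
[0.58848625 0.28199381 0.12739739] [[-0.009  0.979  0.204]
 [-0.004  0.204 -0.979]
 [-1.    -0.01   0.002]]
jaw heading 11.79899818425547 [ 0.39  0.24  1.23 -0.    1.68  0.19]
```

```bash
sleep 1
```

```text
(no output)
```

View pics/m1.png

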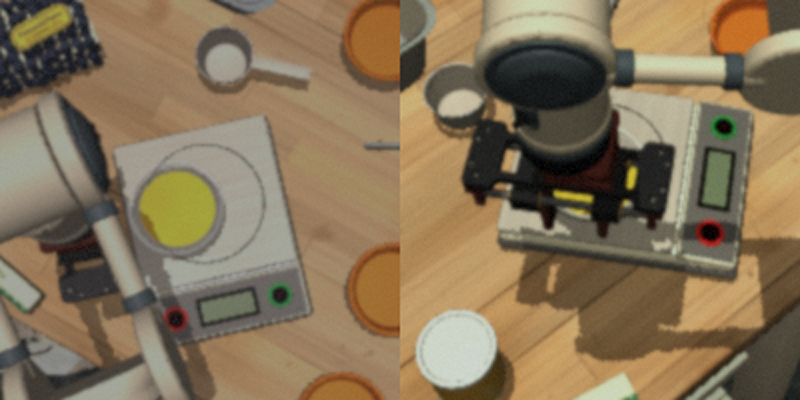

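View pics/wrist1.png

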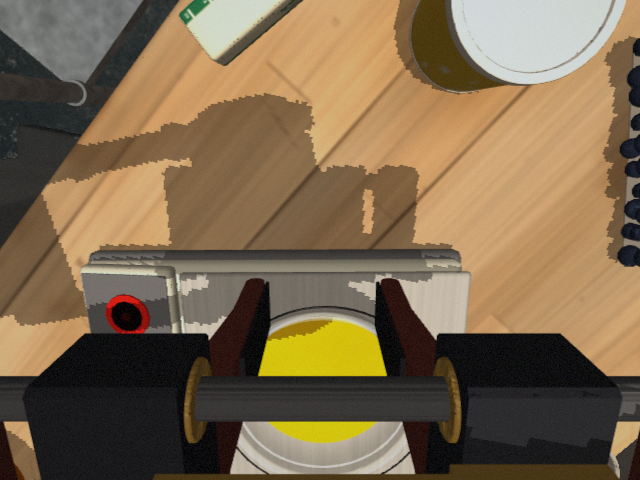

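```bash
python3 -m pendant '{"delta_rot":[[0,0,0],[0,0,0],[0,0,0],[0,0,0]],"offset":[[-0.001,0.008,-0.03],[0,0,-0.031],[0,0,0],[0,0,0]],"claw":[0,0,0,0]}'
python3 - <<'E'
from h import *
s=bot.state();p=s["position"]; d=p[:2]-[.616,.170]
print(p,"scale x,y",d@[.977,.211],d@[-.211,.977])
for n in ("top","side","wrist"): cv2.imwrite(f"pics/{n}2.png",cv2.cvtColor(bot.snapshot(n),cv2.COLOR_RGB2BGR))
a=cv2.imread("pics/top2.png")[130:330,190:390];b=cv2.imread("pics/side2.png")[180:380,190:390]
cv2.imwrite("pics/m2.png",cv2.resize(np.hstack([a,b]),None,fx=2,fy=2,interpolation=cv2.INTER_CUBIC))
E
```

```text
clock: 3.3
position: [0.5912, 0.2922, 0.0752]
tool_rot: [1.764, 1.566, 0.4]
wrist_force: [0.5, -0.5, 0.4]
grip_width: 0.0438
[0.59120266 0.29215291 0.07516024] scale x,y 0.0015472651310788994 0.12457563150293446
```

```bash
sleep 1
```

```text
(no output)
```

View pics/m2.png

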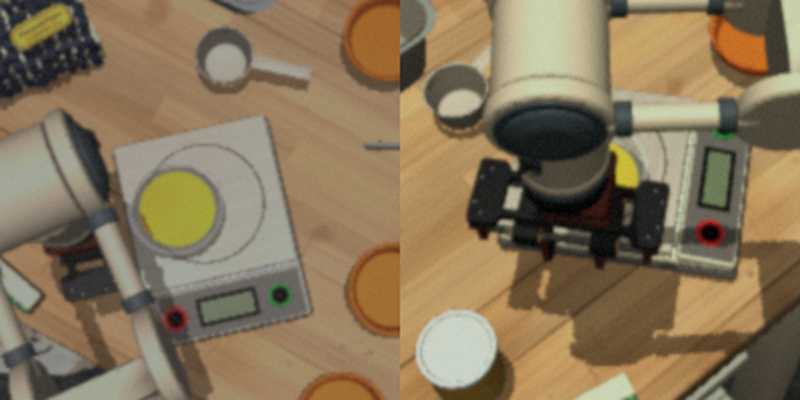

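View pics/wrist2.png

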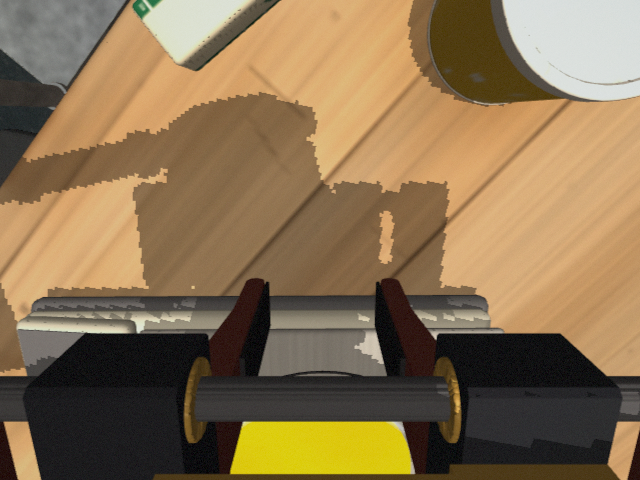

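```bash
python3 -m pendant '{"delta_rot":[[0,0,0],[0,0,0],[0,0,0],[0,0,0],[0,0,0]],"offset":[[0.0005,-0.004,-0.006],[0.001,-0.004,0],[0.001,-0.004,0],[0.0005,-0.004,0],[0.001,-0.004,0]],"claw":[0,0,0,0,0]}'
python3 - <<'E'
from h import *
s=bot.state();p=s["position"]; d=p[:2]-[.616,.170]
print(p,"scale x,y",d@[.977,.211],d@[-.211,.977],s["wrist_force"])
E
```

```text
clock: 4.08
position: [0.5939, 0.2715, 0.0657]
tool_rot: [1.835, 1.571, 0.472]
wrist_force: [0.1, 0.3, 0.5]
grip_width: 0.044
[0.59393309 0.27146841 0.06570691] scale x,y -0.00014953674469600115 0.10379075795247983 [0.07410949 0.29695167 0.47395225]
```

```bash
python3 -m pendant '{"delta_rot":[[0,0,0],[0,0,0],[0,0,0],[0,0,0],[0,0,0]],"offset":[[0.001,-0.004,0],[0.001,-0.004,0],[0.001,-0.004,0],[0.001,-0.004,0],[0,0,0]],"claw":[0,0,0,0,0]}'
cat > look.py <<'E'
from h import *
import sys
k=sys.argv[1]
s=bot.state();p=s["position"]; d=p[:2]-[.616,.170]
print(p,"tcp scale x,y",(d@[.977,.211]).round(4),(d@[-.211,.977]).round(4),s["wrist_force"].round(2))
for n in ("top","side"): cv2.imwrite(f"pics/{n}{k}.png",cv2.cvtColor(bot.snapshot(n),cv2.COLOR_RGB2BGR))
a=cv2.imread(f"pics/top{k}.png");b=cv2.imread(f"pics/side{k}.png")
cv2.imwrite(f"pics/m{k}.png",cv2.resize(np.hstack([a[130:330,190:390],b[180:380,190:390]]),None,fx=2,fy=2,interpolation=cv2.INTER_CUBIC))
c=bot.get_calibration("top")
hsv=cv2.cvtColor(a,cv2.COLOR_BGR2HSV)
cs=blob(hsv,(22,120,80),(34,255,255),(240,180,352,310))
e=cv2.fitEllipse(cv2.convexHull(cs[0])); Y=plane(c,e[0],.063)[:2]; q=Y-[.6149,.1689]
print("yolk px",np.round(e[0],1),np.round(e[1],1),"scale x,y rel ring (top view)",(q@[.977,.211]).round(4),(q@[-.211,.977]).round(4))
E
python3 look.py 3
```

```text
clock: 4.7
position: [0.5979, 0.2556, 0.0657]
tool_rot: [1.755, 1.571, 0.391]
wrist_force: [-0.4, 0.7, -0.3]
grip_width: 0.0439
[0.59792077 0.25556272 0.06568824] tcp scale x,y 0.0004 0.0874 [-0.39  0.66 -0.32]
yolk px [281.1 233.7] [35.  36.9] scale x,y rel ring (top view) -0.0022 0.0258
```

```bash
sleep 1
```

```text
(no output)
```

View pics/m3.png

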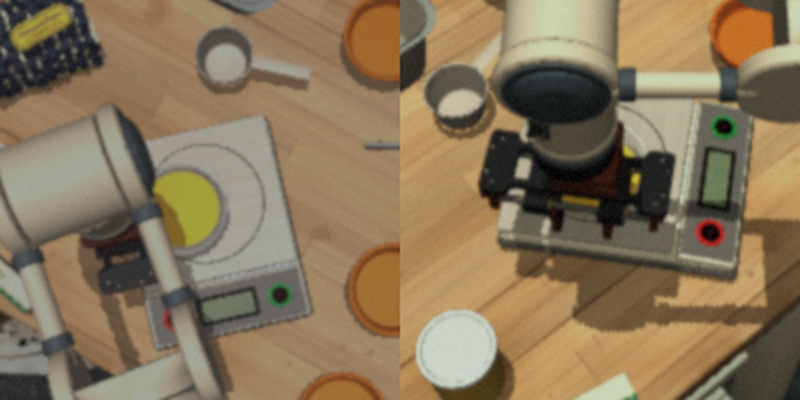

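The top view shows the bowl moving right, with its yolks at about (281,234). The arm hides the left edge. The bowl is standing level, so I keep pushing.

```bash
python3 -m pendant '{"delta_rot":[[0,0,0],[0,0,0],[0,0,0],[0,0,0],[0,0,0]],"offset":[[0.001,-0.004,0],[0.001,-0.004,0],[0.001,-0.004,0],[0.0005,-0.004,0],[0,0,0]],"claw":[0,0,0,0,0]}'
python3 look.py 4
```

```text
clock: 5.42
position: [0.6015, 0.2392, 0.0656]
tool_rot: [-0.013, 1.57, -1.377]
wrist_force: [0.1, 0.2, 0.2]
grip_width: 0.0439
[0.60147022 0.23919022 0.06562187] tcp scale x,y 0.0004 0.0707 [0.06 0.23 0.22]
yolk px [289.7 231.6] [30.8 37.1] scale x,y rel ring (top view) -0.0021 0.0042
```

```bash
sleep 1
```

```text
(no output)
```

View pics/m4.png

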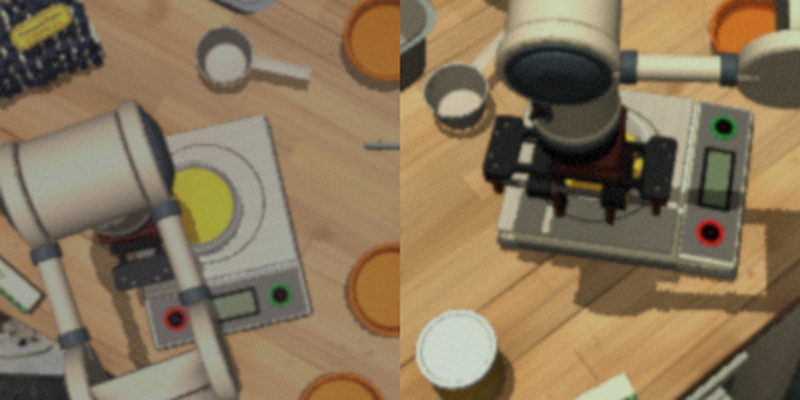

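The bowl is about 7–9 mm short of centre: TCP d is 71 mm against roughly 64, and the rim-to-ring gap on the right is about 25 mm against 16. One last short push, then look again.

```bash
python3 -m pendant '{"delta_rot":[[0,0,0],[0,0,0],[0,0,0],[0,0,0]],"offset":[[0.001,-0.004,0],[0.0005,-0.003,0],[0,0,0],[0,0,0]],"claw":[0,0,0,0]}'
python3 -m pendant '{"delta_rot":[[0,0,0],[0,0,0],[0,0,0],[0,0,0],[0,0,0]],"offset":[[-0.001,0.006,0],[-0.004,0.02,0],[-0.01,0.05,0],[0,0.04,0.03],[0,0,0.05]],"claw":[0,0,0,0,0]}'
python3 look.py 5
```

```text
clock: 6.02
position: [0.6028, 0.2326, 0.0656]
tool_rot: [-0.451, 1.57, -1.815]
wrist_force: [-0.3, 0.3, -0.1]
grip_width: 0.0442
clock: 6.65
position: [0.5851, 0.3527, 0.1431]
tool_rot: [-1.474, 1.565, -2.833]
wrist_force: [0.2, -0.5, 0.3]
grip_width: 0.0439
[0.58509093 0.35265779 0.1430891 ] tcp scale x,y 0.0083 0.185 [ 0.18 -0.51  0.28]
yolk px [289.6 231.9] [36.8 37.3] scale x,y rel ring (top view) -0.0028 0.0046
```

```bash
sleep 1
```

```text
(no output)
```

View pics/m5.png

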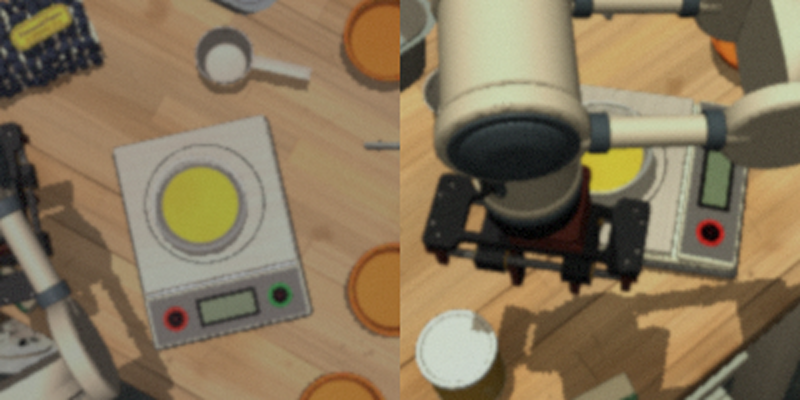

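The bowl now stands inside the ring with the hand clear. The yolks are at top-view pixel (289.6,231.9), about 5 mm off the ring's centre against a tolerance of 18 mm. Next I close the fingers and go high over to the green window.

```bash
python3 -m pendant '{"delta_rot":[[0,0,0],[0,0,0],[0,0,0],[0,0,0],[0,0,0]],"offset":[[0,0,0.055],[-0.01,-0.04,0.01],[-0.018,-0.055,0],[-0.018,-0.055,0],[-0.018,-0.055,0]],"claw":[1,1,1,1,1]}'
python3 -m pendant '{"delta_rot":[[0,0,0],[0,0,0],[0,0,0],[0,0,0]],"offset":[[-0.015,-0.05,0],[-0.0045,-0.02,0],[0,0,0],[0,0,0]],"claw":[1,1,1,1]}'
python3 - <<'E'
from h import *
from scipy.spatial.transform import Rotation as Ro
s=bot.state(); print(s["position"],s["grip_width"],Ro.from_euler("xyz",s["tool_rot"]).as_matrix()[:,0].round(4), np.array([.5015,.078,.061])-s["position"])
for n in("top","side"):
    img=cv2.cvtColor(bot.snapshot(n),cv2.COLOR_RGB2BGR); cv2.imwrite(f"pics/{n}6.png",img); c=bot.get_calibration(n)
    hsv=cv2.cvtColor(img,cv2.COLOR_BGR2HSV)
    for cc in blob(hsv,(45,100,50),(90,255,255),{"side":(235,215,372,322),"top":(240,180,352,310)}[n])[:2]:
        h=cv2.convexHull(cc)
        if len(h)>4: print(n,cv2.fitEllipse(h)[:2],plane(c,cv2.fitEllipse(h)[0],.041))
a=cv2.imread("pics/top6.png")[130:330,190:390];b=cv2.imread("pics/side6.png")[180:380,190:390]
cv2.imwrite("pics/m6.png",cv2.resize(np.hstack([a,b]),None,fx=2,fy=2,interpolation=cv2.INTER_CUBIC))
E
```

```text
clock: 7.38
position: [0.5229, 0.1432, 0.2102]
tool_rot: [1.461, 1.571, 0.098]
wrist_force: [0.6, -0.6, 0.3]
grip_width: 0.0006
clock: 7.88
position: [0.5044, 0.0749, 0.2104]
tool_rot: [-2.992, 1.57, 1.928]
wrist_force: [0.6, -0.3, 0.3]
grip_width: 0.0003
[0.50444804 0.07494024 0.21041003] 0.00033622739754144196 [-2.e-04  5.e-04 -1.e+00] [-0.00294804  0.00305976 -0.14941003]
side ((351.1693420410156, 243.23782348632812), (11.25561809539795, 13.011795997619629)) [0.50328829 0.07931838 0.041     ]
```

```bash
sleep 1
```

```text
(no output)
```

View pics/m6.png

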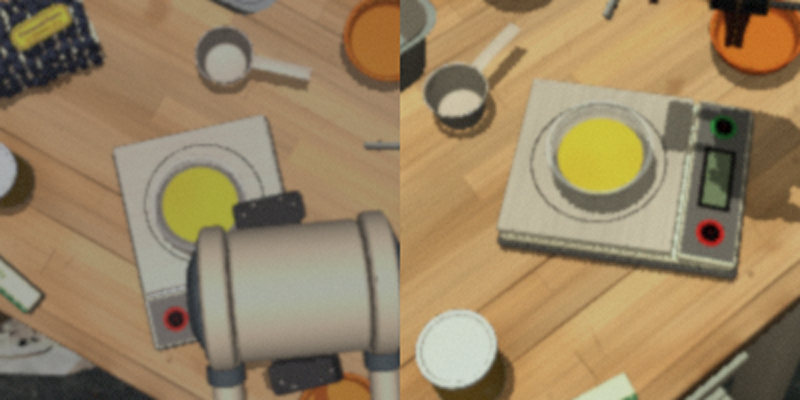

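The side view shows the bowl upright in the ring and the green ring at (351,243). The gripper is directly above it. I descend in stages.

```bash
python3 -m pendant '{"delta_rot":[[0,0,0],[0,0,0],[0,0,0],[0,0,0],[0,0,0]],"offset":[[-0.003,0.003,-0.045],[0,0,-0.045],[0,0,-0.025],[0,0,0],[0,0,0]],"claw":[1,1,1,1,1]}'
python3 - <<'E'
from h import *
s=bot.state(); print(s["position"], np.array([.5017,.0775,.062])-s["position"])
img=cv2.cvtColor(bot.snapshot("side"),cv2.COLOR_RGB2BGR); cv2.imwrite("pics/side7.png",img[140:340,250:450].repeat(3,0).repeat(3,1))
c=bot.get_calibration("side"); print("tcp px",proj(c,s["position"]))
E
```

```text
clock: 8.6
position: [0.502, 0.0774, 0.097]
tool_rot: [1.497, 1.569, 0.134]
wrist_force: [1.2, 0.1, 0.7]
grip_width: 0.0004
[0.50202455 0.07740987 0.09697877] [-3.24553523e-04  9.01333686e-05 -3.49787707e-02]
tcp px [353.78540822 229.61761943]
```

```bash
sleep 1
```

```text
(no output)
```

View pics/side7.png

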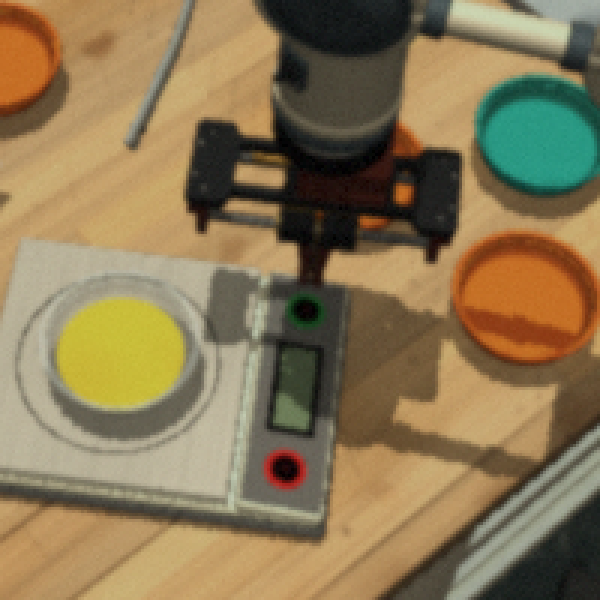

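```bash
python3 -m pendant '{"delta_rot":[[0,0,0],[0,0,0],[0,0,0]],"offset":[[0,0,-0.018],[0,0,-0.014],[0,0,0]],"claw":[1,1,1]}'
python3 - <<'E'
from h import *
img=cv2.cvtColor(bot.snapshot("side"),cv2.COLOR_RGB2BGR); cv2.imwrite("pics/side8.png",img[140:340,250:450].repeat(3,0).repeat(3,1))
E
```

```text
clock: 9.02
position: [0.5001, 0.0766, 0.0615]
tool_rot: [-1.691, 1.567, -3.055]
wrist_force: [-0.5, 0.2, -0.3]
grip_width: 0.0007
```

```bash
sleep 1
```

```text
(no output)
```

View pics/side8.png

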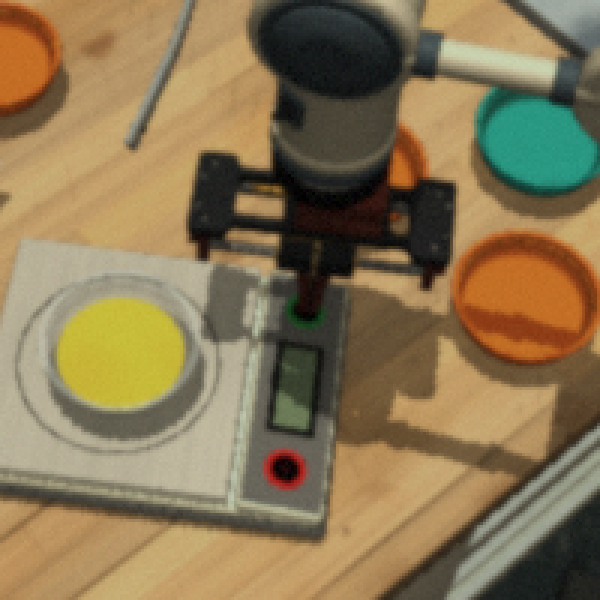

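The closed fingertips are over the green ring, at crop pixel (305,312), about 20 mm above the glass with no contact force. I hold for about 2.5 s.

```bash
for i in 1 2 3 4; do python3 -m pendant '{"delta_rot":[[0,0,0],[0,0,0],[0,0,0],[0,0,0],[0,0,0]],"offset":[[0,0,0],[0,0,0],[0,0,0],[0,0,0],[0,0,0]],"claw":[1,1,1,1,1]}'; done
```

```text
clock: 9.7
position: [0.5013, 0.0768, 0.0637]
tool_rot: [1.284, 1.571, -0.08]
wrist_force: [-0.6, -0.2, -0.4]
grip_width: 0.0007
clock: 10.32
position: [0.5013, 0.0768, 0.0636]
tool_rot: [0.202, 1.571, -1.162]
wrist_force: [0.1, -0.1, -0.2]
grip_width: 0.0004
clock: 10.95
position: [0.5013, 0.0768, 0.0636]
tool_rot: [0.063, 1.571, -1.301]
wrist_force: [-0.7, 0.2, -0.9]
grip_width: 0.0003
clock: 11.58
position: [0.5013, 0.0768, 0.0636]
tool_rot: [1.135, 1.571, -0.228]
wrist_force: [0.2, -0.1, 1.2]
grip_width: 0.0004
```

Held for about 2.5 s. Now I go straight up, then away to the right, towards the robot's open side.

```bash
python3 -m pendant '{"delta_rot":[[0,0,0],[0,0,0],[0,0,0],[0,0,0],[0,0,0]],"offset":[[0,0,0.03],[0,0,0.055],[0,0,0.055],[0,0,0.04],[-0.01,-0.05,0]],"claw":[1,1,1,1,1]}'
python3 -m pendant '{"delta_rot":[[0,0,0],[0,0,0],[0,0,0],[0,0,0],[0,0,0]],"offset":[[-0.01,-0.055,0],[-0.01,-0.055,0],[-0.01,-0.05,0],[0,0,0],[0,0,0]],"claw":[1,1,1,1,1]}'
python3 look.py 9
python3 - <<'E'
from h import *
c=bot.get_calibration("side");img=cv2.imread("pics/side9.png")
cs=blob(cv2.cvtColor(img,cv2.COLOR_BGR2HSV),(22,120,80),(34,255,255),(235,215,372,322))
e=cv2.fitEllipse(cv2.convexHull(cs[0])); Y=plane(c,e[0],.063)[:2]; s,k=ringfit(img,c,np.array([.6176,.1706]),tol=.006,ex=Y); q=Y-s[:2]
print("side: ring",s,"bowl rel",(q@[.977,.211]).round(4),(q@[-.211,.977]).round(4))
E
```

```text
clock: 12.2
position: [0.4927, 0.0282, 0.2479]
tool_rot: [1.45, 1.564, 0.091]
wrist_force: [0.8, -0.6, -0.4]
grip_width: 0.0007
clock: 12.82
position: [0.4614, -0.1329, 0.2437]
tool_rot: [2.639, 1.57, 1.274]
wrist_force: [0.1, -0.1, -0.3]
grip_width: 0.0003
[ 0.46140543 -0.13289907  0.24365187] tcp scale x,y -0.215 -0.2633 [ 0.05 -0.08 -0.31]
yolk px [289.7 231.9] [36.9 37.3] scale x,y rel ring (top view) -0.0028 0.0044
side: ring [0.61755363 0.17067613 0.07373486] bowl rel -0.0028 0.0026
```

```bash
sleep 1
```

```text
(no output)
```

View pics/m9.png

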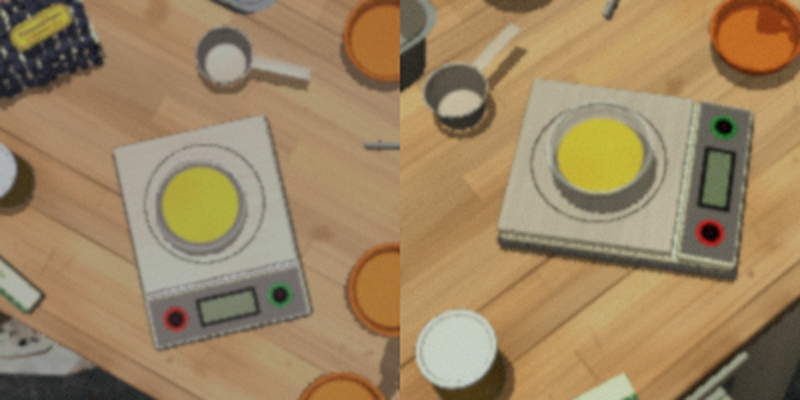

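Both views show the bowl upright inside the ring, about 4–5 mm off centre. The hand is roughly 0.29 m from the green window and touches nothing, so I hand the job in.

```bash
python3 -c "
from plant import bot
print(bot.job_done())"
```

```text
the job is handed in; nothing more can be done
None
```

I slid the bowl about 30 mm into the ring with the half-open fingertips against its rim. Then I held the closed fingertips about 20 mm above the green window for about 2.5 s, drew the hand away and handed the job in at about 13 s of the allowed 51. The hand-in gives no verdict.

- **Bowl:** the last pictures show it upright, 4 mm off the ring's centre in the side view and 5 mm in the top view (18 mm allowed).
- **Forces:** wrist readings stayed within about 1.5 N, the size of the noise in free air. There was no sign of touching the console or leaning on the platform. I had no direct reading of the platform's sink or the bowl's contact force.
- **Hand:** at hand-in the fingertips were about 0.29 m from the green window and further from the red one, touching nothing.
- **Bystanders:** the drum, butter and measuring cup look unmoved in the last pictures. I checked by eye and did not re-measure them. The cinnamon jar is outside those crops, and the arm only passed high up on its robot side.

The two cameras disagreed by about 3 mm on absolute positions. I used averaged values, and every margin was larger than that.

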